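# Open the gear housing's inspection flap to the marked angle and hold it

### The job

Turn the red wing nut on the gear housing a quarter turn anticlockwise (seen from above) so that its black tab swings clear of the aluminium flap. Then raise the flap by its orange bar until it lines up with the yellow marker arm beside it, and finish while still holding the flap there with the gripper, at rest: it falls shut if let go. Leave the marker arm and the things lying around the housing where they are.

Things in the scene. Friction and masses are not known exactly. Their poses are not given: they have to be found in the camera images.
- unit: Fixed red gear housing, 150 (x) x 200 (y) x 76 mm high, on a plywood base 250 x 270 x 12 mm; its top is 88 mm above the table. Origin: centre of the base's underside, on the table; z up, its x points from the flap's bar towards the hinge. The flap covers most of its top; the wing nut stands on the strip at its +y side, the marker arm and a white arc-shaped scale on its -y side. Only its place and its yaw (up to 0.4 rad) vary.
- nut_grip (a point): Centre of the red wing of the captive wing nut, on its upright turning axis, 124 mm above the table. The wing is an upright slab 10 mm thick (along this point's x), 42 mm long (along its y), 30 mm high (15 mm above and below this point). A black tab 14 mm wide and 4 mm thick, top 101 mm above the table, reaches 42 mm from the axis along this point's -y. Below the wing is a round hub of radius 10 mm.
- nut (a joint): Turn of the wing nut, rad, growing anticlockwise seen from above, stops at 0 and 1.75. At 0 the tab points to the housing's -y, over the flap, and blocks it; at 1.57 it points to the housing's +x, alongside the flap. The tab is clear of the flap from 1.25 on. It starts between 0 and 0.2, turns with light friction (about 0.04 N m) and stays where it is left.
- hinge (a point): Point on the flap's level hinge axis, which runs along the housing's y, 92 mm above the table; level with the middle of the bar along y.
- bar (a point): Middle of the flap's orange round bar, 10 mm in diameter, parallel to the hinge axis (this point's y), 92 mm clear length between its two black lugs. It lies 175 mm from the hinge axis, in the flap's plane, ahead of the flap's front edge with a 38 mm gap; when the flap is shut it is 92 mm above the table and its surface is 35 mm in front of the housing. This point's x points from the bar to the hinge along the flap.
- flap (a joint): Angle of the aluminium flap, rad: 0 shut (level), growing as the bar rises; stops at 0 and 1.6. Panel 128 x 124 x 6 mm, flap mass about 0.3 kg (varies), free-swinging hinge: it falls shut when let go.
- mark (a joint): Angle of the yellow marker arm about the same hinge axis, rad, in the flap's sense: the flap lines up with it when joint flap equals joint mark. Set between 0.5 and 0.95; it stays by friction.
- mark_tip (a point): Free end of the yellow marker arm, 150 mm from the hinge axis and 73 mm from the middle of the bar along the housing's -y. The arm is a straight strip 6 mm thick and 10 mm wide, 8 mm beside the flap's edge. This point's x points along the arm to the hinge axis.
- powerbank: Black power bank with orange band, 75 x 150 x 24 mm, lying loose on the table; origin at the centre of its underside. To be left alone.
- stepper: Small square stepper motor, 42 x 42 x 38 mm with a shaft to 60 mm height, standing loose on the table; origin at the centre of its underside. To be left alone.
- bracket: Black printed corner bracket, 50 x 50 x 46 mm, loose on the table; origin at the centre of its underside. To be left alone.

How it is judged:
By the outcome, as a careful person would: the job done as asked, in the order asked, and still so for the second after the job is handed in, while the arm keeps its last pose, push and grip.
It also fails if it takes over 48 s, if anything falls off the work surface, if the arm or the gripper's body presses on something with over 40 N, if the wrist force passes 120 N, or if a joint passes its speed limit or range.

### The arm

A 7-joint arm with a two-finger parallel gripper is mounted at the origin on the work surface. World frame = base frame: x ahead of the robot, y to its left, z up, the work surface at z = 0. Lengths are in m, angles in rad, forces in N, time in s.
With the tool pointing down it reaches from about 0.425 to 1.025 m from the base axis. Payload 3.6 kg.
Tool frame: the origin (TCP) lies midway between the tips of the shut fingers; the grasp point (between the pads) lies 19 mm behind it; x points along the fingers, z is the direction in which the jaws open and shut, and the axes are right-handed (so a half turn about x gives the same grasp; the last joint's range is limited). The gripper opens to 85 mm and grips with 20 to 120 N. Pads are 22 mm wide; open, the fingers measure 114 mm over their backs; the gripper's body (76 mm by 85 mm) begins 54 mm behind the grasp point. The pads swing forward as they close: fully open they stand 13 mm farther back than shut.
Start: joints at [1.014, 0.591, 0.048, 1.609, -0.033, 0.943, -0.034], TCP at [0.324, -0.648, 0.231] pointing down, gripper open.
Joint ranges: [-2.69, 2.69], [-0.47, 2.24], [-1.27, 1.36], [0.19, 2.51], [-1.53, 4.68], [0.08, 2.07], [-3.09, 3.09]. Speed limits (rad/s): [2.57, 2.57, 3.14, 3.14, 3.14, 3.14, 3.14].

### API

Orientations are given as a unit quaternion [x, y, z, w].
In Python, from station import r gives the robot as it stands.
- The arm moves only by the shell command python3 -m creep 'ROWS' [FORCE]. ROWS is JSON, a list of rows, each a list of 7 numbers: the opening, from -1 (shut) to 1 (fully open), then the shift along the tool's x, y, z in cm, then the turn, a rotation vector about the tool's x, y, z in rad. A call has 1 to 12 rows; each row shifts and turns the commanded pose from where the row before left it, along the tool's axes as they then stand; what a row does not reach is not made up. A row lasts 1/8 s, in which the tool goes at most 62.5 mm and 10.7 degrees, less where a joint would pass 70% of its speed; a pose out of reach is approached as far as the arm can. A call is refused whole if a number of a shift passes 6.25 or a number of a turn 0.188, either way. A call with a gripper value outside its range is refused whole. The fingers move at their own pace and stop on an object; FORCE is the grip in N (left out, the last holds). Time passes only in rows, so rows that do not move let the fingers close. It gives the time, the measured TCP pose, the force and the opening at its end, in the units of the state.
- r.get_state(): the state, without advancing time (a new reading comes with each control period).
- r.get_image(name): name is "side" or "top"; returns a dict with "frame" (480x640x3 uint8, blue, green, red), "fx", "fy", "cx", "cy" (pixels), "k1" (the pictures are not rectified: a ray, as slopes to the right and down, at radius r is drawn at 1 + k1 r^2 times it, then the intrinsics apply), "origin" and "rotation" of the camera in the world. Camera axes: x right, y up, looking along -z (the intrinsics and any distortion apply to the point x, -y, -z); pixel columns grow to the right and rows downward; lengths in m; the calibration is good to about 2 mm. A picture is of the moment at which its call begins. There is no depth.
- r.finish_job(): hands the job in, once; it reports no verdict.
The state is a dict: "time_s": time; "joints": joint angles; "dq": joint speeds; "joint_torque": joint torques, N m; "ee_pos": TCP position; "orientation": TCP orientation; "wrist_force": force on the tool from outside, world axes, zero at the start; "wrist_torque": the same for the moment, N m; "finger_gap": opening from 0.0 (shut) to 1.0 (fully open).
Only numpy, scipy, OpenCV 4.12 (cv2) and the standard library are available. Lean on these libraries where they do the work, as an engineer would, in place of code of your own. Each camera call takes 0.05 s, during which the arm holds its last target. There are 200 camera calls.

## Working session

There is one attempt and no reset: what is moved stays moved. The work goes in short steps, Python scripts to look and compute and a shell command to move; the robot and the scene stay as the last step left them, time stands still between calls to the robot, and variables do not carry over. Pictures are saved under pics/ and viewed, about 8 in all and at most 12, crops included, and the job is handed in when it is done.

```bash
mkdir -p pics; python3 - <<'E'
from station import r
import cv2
s=r.get_state(); print({k:s[k] for k in ("time_s","ee_pos","orientation","finger_gap","wrist_force")})
for n in("top","side"):
    i=r.get_image(n); cv2.imwrite(f"pics/{n}0.png",i["frame"]); print({k:i[k] for k in i if k!="frame"})
E
```

```text
{'time_s': 0.0, 'ee_pos': array([ 0.32393759, -0.64766371,  0.23013908]), 'orientation': array([ 0.37207485,  0.60224459, -0.37131434,  0.60082228]), 'finger_gap': 0.9986903559832379, 'wrist_force': array([ 0.02788151,  0.37129563, -0.22044994])}
{'fx': 497.3457549617324, 'fy': 497.3457549617324, 'cx': 334.8661983582406, 'cy': 245.17032438324946, 'k1': -0.12047042358306886, 'origin': array([0.54874911, 0.04334332, 1.03980791]), 'rotation': array([ 0.03115669, -0.03915441, -0.70095754,  0.71144552])}
{'fx': 566.2648359637202, 'fy': 566.2648359637202, 'cx': 321.5193047145081, 'cy': 230.6709418322095, 'k1': 0.05390120549425725, 'origin': array([0.17180605, 0.65381564, 0.97449368]), 'rotation': array([-0.11342291,  0.33031024,  0.8943436 , -0.27960671])}
```

View pics/top0.png

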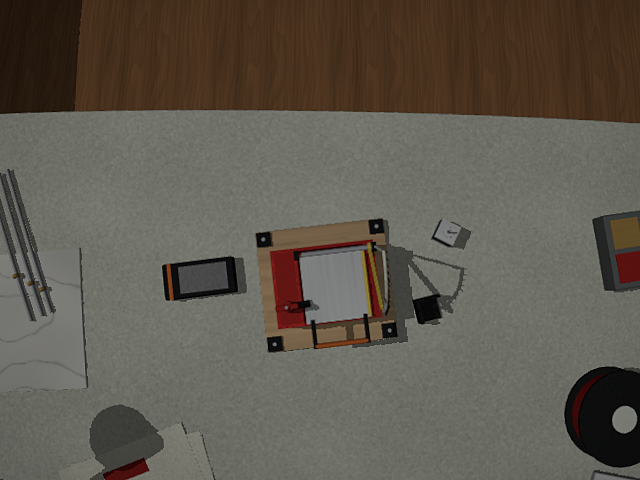

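View pics/side0.png

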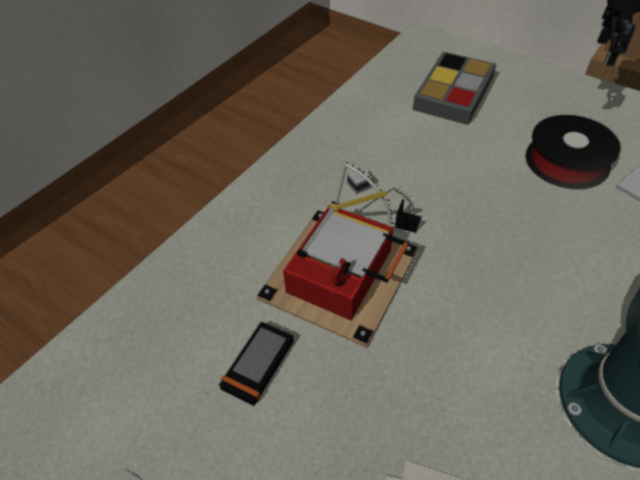

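The top view shows the housing centred near (325,287), with the bar at (342,344), the wing nut near (292,306) and the hinge side at the top. The side view shows the nut at (344,270), the bar at (398,262) and the yellow arm from (333,207) to (387,193). I'll enlarge both.

```bash
python3 - <<'E'
import cv2
a=cv2.imread("pics/top0.png")[210:360,245:445]; cv2.imwrite("pics/c1.png",cv2.resize(a,None,fx=4,fy=4,interpolation=2))
a=cv2.imread("pics/side0.png")[150:350,250:430]; cv2.imwrite("pics/c2.png",cv2.resize(a,None,fx=3,fy=3,interpolation=2))
E
```

```text
(no output)
```

View pics/c1.png

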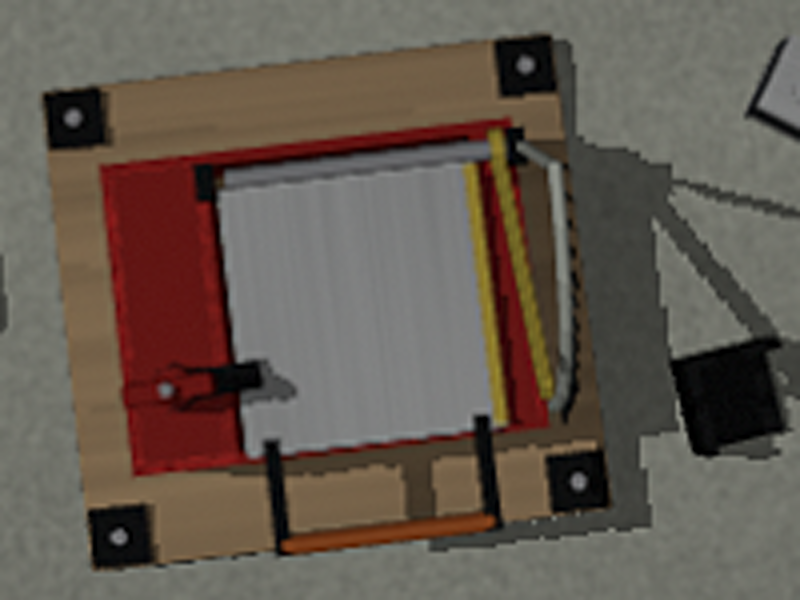

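View pics/c2.png

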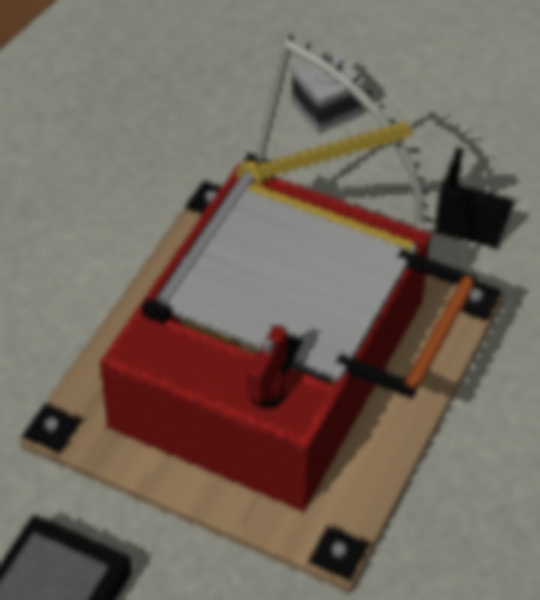

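```bash
cat > h.py <<'E'
import numpy as np, cv2
from scipy.spatial.transform import Rotation as R
F=np.diag([1,-1,-1.])
cams={'top':dict(f=497.3457549617324,cx=334.8661983582406,cy=245.17032438324946,k1=-0.12047042358306886,o=[0.54874911,0.04334332,1.03980791],q=[0.03115669,-0.03915441,-0.70095754,0.71144552]),
'side':dict(f=566.2648359637202,cx=321.5193047145081,cy=230.6709418322095,k1=0.05390120549425725,o=[0.17180605,0.65381564,0.97449368],q=[-0.11342291,0.33031024,0.8943436,-0.27960671])}
def proj(c,P):
    c=cams[c]; M=F@R.from_quat(c['q']).as_matrix().T
    K=np.array([[c['f'],0,c['cx']],[0,c['f'],c['cy']],[0,0,1]])
    return cv2.projectPoints(np.atleast_2d(P).astype(float),cv2.Rodrigues(M)[0],-M@np.array(c['o']),K,np.array([c['k1'],0,0,0]))[0][:,0]
E
cat > fit.py <<'E'
from h import *
from scipy.optimize import least_squares
T=lambda u,v:((u+.5)/4-.5+245,(v+.5)/4-.5+210)
S=lambda u,v:((u+.5)/3-.5+250,(v+.5)/3-.5+150)
# p: x,y,yaw, by, nx,ny,na, mark
def W(p,a): 
    c,s=np.cos(p[2]),np.sin(p[2]); return [p[0]+c*a[0]-s*a[1],p[1]+s*a[0]+c*a[1],a[2]]
def nut(p,l,z): return W(p,[p[4]+np.sin(p[6])*l,p[5]-np.cos(p[6])*l,z])  # l along tab direction
def mark(p,l): return W(p,[.06-l*np.cos(p[7]),p[3]-.073,.092+l*np.sin(p[7])])
obs=[('top',T(42,93),lambda p:W(p,[.125,.135,.012])),('top',T(553,36),lambda p:W(p,[.125,-.135,.012])),
('top',T(608,506),lambda p:W(p,[-.125,-.135,.012])),('top',T(94,569),lambda p:W(p,[-.125,.135,.012])),
('side',S(22,446),lambda p:W(p,[.125,.135,.012])),('side',S(352,590),lambda p:W(p,[-.125,.135,.012])),
('side',S(497,295),lambda p:W(p,[-.125,-.135,.012])),
('top',T(284,546),lambda p:W(p,[-.115,p[3]+.046,.092])),('top',T(495,522),lambda p:W(p,[-.115,p[3]-.046,.092])),
('side',S(412,384),lambda p:W(p,[-.115,p[3]+.046,.092])),('side',S(468,280),lambda p:W(p,[-.115,p[3]-.046,.092])),
('top',T(262,374),lambda p:nut(p,.042,.101)),('top',T(122,393),lambda p:nut(p,-.021,.139)),('top',T(215,383),lambda p:nut(p,.021,.139)),
('side',S(277,330),lambda p:nut(p,0,.139)),
('top',T(547,398),lambda p:mark(p,.15)),('side',S(407,130),lambda p:mark(p,.15)),('side',S(250,172),lambda p:mark(p,0)),('top',T(497,130),lambda p:mark(p,0))]
f=lambda p:np.concatenate([proj(c,g(p))[0]-np.array(o) for c,o,g in obs])
s=least_squares(f,[.5,0,.1,0,-.03,.09,.1,.7],loss='soft_l1'); p=s.x
print(p.round(4)); print(s.fun.reshape(-1,2).round(1).tolist())
print('bar',W(p,[-.115,p[3],.092]),'hinge',W(p,[.06,p[3],.092]),'nut',nut(p,0,.124),'tip',mark(p,.15))
E
python3 fit.py
```

```text
[ 0.5698  0.052   0.1345 -0.0189 -0.0345  0.0716  0.0119  0.6842]
[[-1.7, -0.5], [-1.1, -1.4], [0.7, 0.8], [-1.6, 1.0], [-1.4, -2.6], [0.1, -1.5], [2.9, -1.3], [1.8, -0.3], [-2.6, -0.3], [0.3, -0.6], [-0.3, 0.9], [0.8, 0.2], [0.3, 0.4], [0.2, -0.2], [-2.5, 3.9], [-0.1, -0.6], [1.5, -0.1], [0.5, -0.0], [-0.5, 4.5]]
bar [np.float64(0.4583666054408594), np.float64(0.01785713158843144), 0.092] hinge [np.float64(0.6317862024956968), np.float64(0.04132292280325801), 0.092] nut [np.float64(0.5259869143388956), np.float64(0.11837666430556526), 0.124] tip [np.float64(0.5263860783561826), np.float64(-0.04660426400858163), np.float64(0.18680835222031256)]
```

```bash
cat > pose.py <<'E'
from h import *
from station import r
import sys
# usage: pose.py x y z jawyaw : shift (tool axes, cm) and turn to reach tool-down pose with tool z at yaw
def show(P,yaw):
    s=r.get_state(); q=R.from_quat(s['orientation']); M=q.as_matrix()
    for yw in (yaw,yaw+np.pi):
        z=np.array([np.cos(yw),np.sin(yw),0]); x=np.array([0,0,-1.]); G=np.column_stack([x,np.cross(z,x),z])
        print('turn',(q.inv()*R.from_matrix(G)).as_rotvec().round(3),'shift now-axes cm',(100*M.T@(np.array(P)-s['ee_pos'])).round(2),'goal-axes',(100*G.T@(np.array(P)-s['ee_pos'])).round(2))
    print('t',s['time_s'],'tcp',s['ee_pos'].round(4),'zaxis',M[:,2].round(3),'xaxis',M[:,0].round(3),'j',s['joints'].round(2),'F',s['wrist_force'].round(1),'gap',round(s['finger_gap'],3))
if len(sys.argv)>4: show([float(a) for a in sys.argv[1:4]],float(sys.argv[4]))
E
python3 pose.py .526 .118 .16 .1464
```

```text
turn [-1.253e+00 -2.000e-03 -1.000e-03] shift now-axes cm [  7.14  52.33 -59.43] goal-axes [ 7.03 72.81 31.15]
turn [ 1.888e+00 -1.000e-03  2.000e-03] shift now-axes cm [  7.14  52.33 -59.43] goal-axes [  7.03 -72.81 -31.15]
t 0.1 tcp [ 0.324  -0.6477  0.2303] zaxis [ 0.447 -0.894 -0.002] xaxis [-0.001  0.002 -1.   ] j [ 1.01  0.59  0.05  1.61 -0.03  0.94 -0.03] F [ 0.1 -0.1 -0.6] gap 1.0
```

```bash
python3 -m creep '[[1,-5,0,0,-0.179,0,0],[1,-5,0,0,-0.179,0,0],[1,0,0,0,-0.179,0,0],[1,0,0,0,-0.179,0,0],[1,0,0,0,-0.179,0,0],[1,0,0,0,-0.179,0,0],[1,0,0,0,-0.179,0,0],[1,0,0,0,0,0,0]]' 
python3 -m creep '[[1,0,5.6,2.4,0,0,0],[1,0,5.6,2.4,0,0,0],[1,0,5.6,2.4,0,0,0],[1,0,5.6,2.4,0,0,0],[1,0,5.6,2.4,0,0,0],[1,0,5.6,2.4,0,0,0],[1,0,5.6,2.4,0,0,0],[1,0,5.6,2.4,0,0,0],[1,0,5.6,2.4,0,0,0],[1,0,5.6,2.4,0,0,0],[1,0,5.6,2.4,0,0,0],[1,0,5.6,2.4,0,0,0]]'
python3 pose.py .526 .118 .16 .1464
```

```text
time_s: 1.1
ee_pos: [0.3239, -0.6482, 0.3306]
orientation: [-0.05, 0.705, 0.051, 0.705]
wrist_force: [0.2, 0.6, -0.0]
finger_gap: 1.001
time_s: 2.6
ee_pos: [0.5117, 0.06, 0.3314]
orientation: [-0.05, 0.705, 0.05, 0.705]
wrist_force: [0.9, -0.8, 0.1]
finger_gap: 1.001
turn [-0.004  0.     0.   ] shift now-axes cm [17.14  5.55  2.23] goal-axes [17.14  5.53  2.26]
turn [ 3.137e+00  1.000e-03 -1.000e-03] shift now-axes cm [17.14  5.55  2.23] goal-axes [17.14 -5.53 -2.26]
t 2.6 tcp [0.5117 0.06   0.3314] zaxis [0.99  0.142 0.   ] xaxis [ 0. -0. -1.] j [ 0.28  0.25 -0.59  1.94  0.17  0.99 -0.25] F [ 0.9 -0.8  0.1] gap 1.001
```

```bash
python3 -m creep '[[1,0,5.5,2.2,0,0,0],[1,5,0,0,0,0,0],[1,5,0,0,0,0,0],[1,5,0,0,0,0,0],[1,2.5,0,0,0,0,0],[1,0,0,0,0,0,0],[1,0,0,0,0,0,0]]'
python3 - <<'E'
from station import r
import cv2
o=[]
for n,(x,y,w,h) in (("top",(250,240,100,110)),("side",(300,190,100,110))):
    o.append(cv2.resize(r.get_image(n)["frame"][y:y+h,x:x+w],None,fx=4,fy=4,interpolation=2))
cv2.imwrite("pics/d1.png",cv2.hconcat(o))
E
```

```text
time_s: 3.48
ee_pos: [0.5261, 0.1164, 0.1573]
orientation: [-0.051, 0.705, 0.051, 0.706]
wrist_force: [0.3, 0.6, 0.5]
finger_gap: 1.0
```

View pics/d1.png

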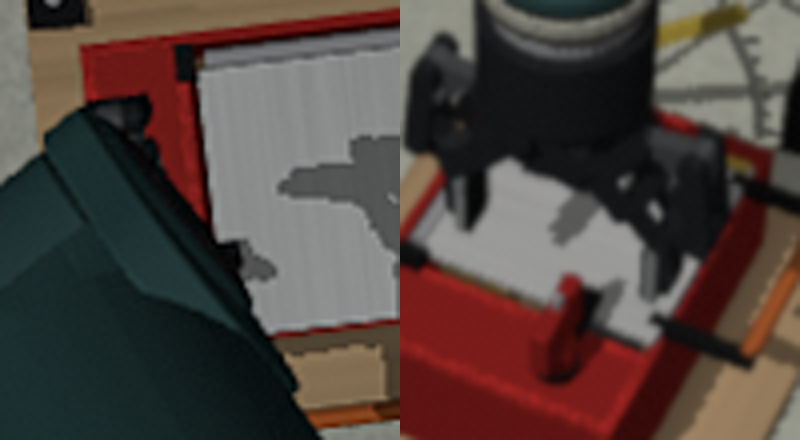

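The side crop shows the jaws straddling the wing: tips at about (465,215) and (655,285), wing at (568,285). I'll descend and close.

```bash
python3 -m creep '[[1,2.2,0.15,0,0,0,0],[1,2.1,0,0,0,0,0],[1,0,0,0,0,0,0],[-1,0,0,0,0,0,0],[-1,0,0,0,0,0,0],[-1,0,0,0,0,0,0],[-1,0,0,0,0,0,0],[-1,0,0,0,0,0,0],[-1,0,0,0,0,0,0],[-1,0,0,0,0,0,0],[-1,0,0,0,0,0,0]]' 30
python3 pose.py .526 .118 .114 .1464
```

```text
time_s: 4.95
ee_pos: [0.5266, 0.1176, 0.1138]
orientation: [-0.051, 0.704, 0.052, 0.706]
wrist_force: [5.8, -1.7, 4.0]
finger_gap: 0.108
turn [-0.001  0.003 -0.   ] shift now-axes cm [-0.02  0.05 -0.05] goal-axes [-0.02  0.05 -0.05]
turn [ 3.141 -0.    -0.004] shift now-axes cm [-0.02  0.05 -0.05] goal-axes [-0.02 -0.05  0.05]
t 4.95 tcp [0.5266 0.1176 0.1138] zaxis [0.989 0.145 0.003] xaxis [ 0.003  0.001 -1.   ] j [ 0.03  0.57 -0.46  2.1   0.46  0.56 -0.61] F [ 5.8 -1.7  4. ] gap 0.108
```

```bash
python3 -m creep '[[-1,0,0,0,-0.14,0,0],[-1,0,0,0,-0.14,0,0],[-1,0,0,0,-0.14,0,0],[-1,0,0,0,-0.14,0,0],[-1,0,0,0,-0.14,0,0],[-1,0,0,0,-0.14,0,0],[-1,0,0,0,-0.14,0,0],[-1,0,0,0,-0.14,0,0],[-1,0,0,0,-0.14,0,0],[-1,0,0,0,-0.14,0,0],[-1,0,0,0,-0.14,0,0],[-1,0,0,0,0,0,0]]'
python3 pose.py .526 .118 .114 1.7053; python3 - <<'E'
from station import r
import cv2
i=r.get_image("side")["frame"][190:300,280:430]
cv2.imwrite("pics/d2.png",cv2.resize(i,None,fx=4,fy=4,interpolation=2))
E
```

```text
time_s: 6.45
ee_pos: [0.5297, 0.1213, 0.1139]
orientation: [-0.529, 0.465, 0.529, 0.474]
wrist_force: [11.5, 5.5, -7.1]
finger_gap: 0.11
turn [-0.017  0.008  0.009] shift now-axes cm [-0.01  0.4  -0.29] goal-axes [-0.01  0.41 -0.28]
turn [ 3.125  0.015 -0.013] shift now-axes cm [-0.01  0.4  -0.29] goal-axes [-0.01 -0.41  0.28]
t 6.45 tcp [0.5297 0.1213 0.1139] zaxis [-0.118  0.993  0.008] xaxis [ 0.008  0.009 -1.   ] j [ 0.3   0.68 -0.86  2.09  0.8   0.73  0.61] F [11.5  5.5 -7.1] gap 0.11
```

View pics/d2.png

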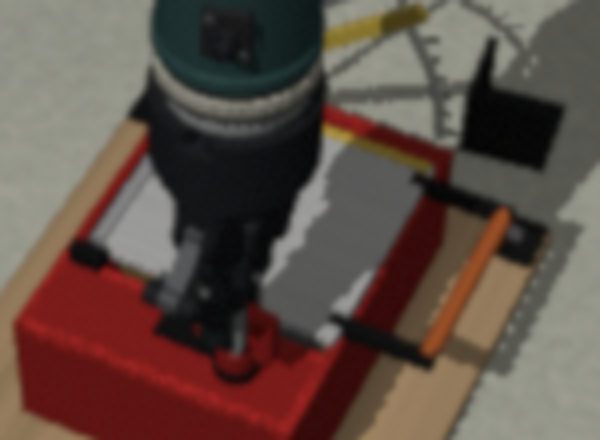

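The tab now points towards +x (left, about (180,330)), clear of the flap, and the bar is at (470,280). I'll let go and move over the bar.

```bash
python3 -m creep '[[1,0,0,0,0,0,0],[1,0,0,0,0,0,0],[1,0,0,0,0,0,0],[1,0,0,0,0,0,0],[1,-3,0,0,0,0,0],[1,-4,0,0,0,0,0],[1,-5,0,0,0,0,0],[1,-3,0,0,0,0,0]]'
python3 -m creep '[[0.2,0,0,0,0.17,0,0],[0.2,0,0,0,0.17,0,0],[0.2,0,0,0,0.17,0,0],[0.2,0,0,0,0.17,0,0],[0.2,0,0,0,0.17,0,0],[0.2,0,0,0,0.17,0,0],[0.2,0,0,0,0.17,0,0],[0.2,0,0,0,0.17,0,0],[0.2,0,0,0,0.18,0,0],[0.2,0,0,0,0,0,0]]'
python3 pose.py .4584 .0179 .14 .1345
python3 - <<'E'
from station import r
import cv2
o=[cv2.resize(r.get_image("top")["frame"][200:360,240:420],None,fx=4,fy=3.75,interpolation=2)]
cv2.imwrite("pics/d3.png",o[0])
cv2.imwrite("pics/side_full.png",r.get_image("side")["frame"])
E
```

```text
time_s: 7.5
ee_pos: [0.5253, 0.118, 0.2656]
orientation: [0.528, -0.47, -0.528, -0.471]
wrist_force: [-0.5, -0.3, 0.1]
finger_gap: 1.001
time_s: 8.75
ee_pos: [0.5245, 0.1175, 0.2633]
orientation: [-0.053, 0.705, 0.052, 0.705]
wrist_force: [-0.0, -0.5, 0.4]
finger_gap: 0.598
turn [ 0.014 -0.     0.001] shift now-axes cm [12.34 -8.86 -8.01] goal-axes [12.33 -8.98 -7.89]
turn [-3.128e+00 -1.000e-03 -1.000e-03] shift now-axes cm [12.34 -8.86 -8.01] goal-axes [12.33  8.98  7.89]
t 8.75 tcp [0.5245 0.1175 0.2633] zaxis [ 0.989  0.148 -0.   ] xaxis [-0.    -0.001 -1.   ] j [ 0.2   0.38 -0.66  1.98  0.3   0.88 -0.47] F [-0.  -0.5  0.4] gap 0.598
```

```bash
python3 -m creep '[[-0.2,0,-4.5,-4,0.014,0,0],[-0.2,0,-4.5,-3.9,0,0,0],[-0.2,4,0,0,0,0,0],[-0.2,4,0,0,0,0,0],[-0.2,4.3,0,0,0,0,0],[-0.2,0,0,0,0,0,0],[-0.2,0,0,0,0,0,0]]'
python3 pose.py .4584 .0179 .073 .1345
python3 - <<'E'
from station import r
import cv2
i=r.get_image("side")["frame"][140:300,280:430]
cv2.imwrite("pics/d4.png",cv2.resize(i,None,fx=3.7,fy=3.7,interpolation=2))
E
```

```text
time_s: 9.72
ee_pos: [0.46, 0.0178, 0.1412]
orientation: [-0.047, 0.705, 0.047, 0.706]
wrist_force: [0.1, -0.3, 0.3]
finger_gap: 0.402
turn [-0.001  0.001 -0.   ] shift now-axes cm [ 6.82  0.03 -0.17] goal-axes [ 6.82  0.03 -0.16]
turn [ 3.14e+00 -1.00e-03 -2.00e-03] shift now-axes cm [ 6.82  0.03 -0.17] goal-axes [ 6.82 -0.03  0.16]
t 9.725 tcp [0.46   0.0178 0.1412] zaxis [0.991 0.133 0.001] xaxis [ 0.001  0.    -1.   ] j [ 0.28  0.46 -0.54  2.25  0.46  0.54 -0.48] F [ 0.1 -0.3  0.3] gap 0.402
```

View pics/d4.png

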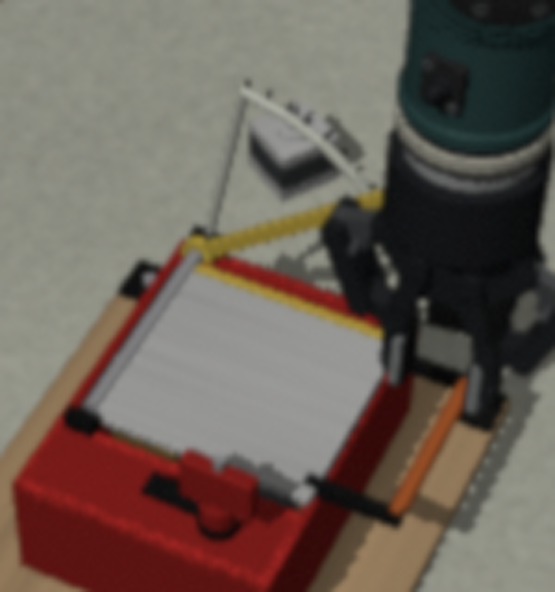

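The view shows the nut's wing parallel to the flap's edge, with the tab at (165,488), clear. The jaws are above the bar, which runs (462,385)–(400,515). I'll descend and grip.

```bash
python3 -m creep '[[-0.2,2.3,0,-0.15,0,0,0],[-0.2,2.3,0,0,0,0,0],[-0.2,2.2,0,0,0,0,0],[-0.2,0,0,0,0,0,0]]'
python3 -m creep '[[-1,0,0,0,0,0,0],[-1,0,0,0,0,0,0],[-1,0,0,0,0,0,0],[-1,0,0,0,0,0,0],[-1,0,0,0,0,0,0],[-1,0,0,0,0,0,0],[-1,0,0,0,0,0,0]]' 50
python3 pose.py .4584 .0179 .073 .1345
```

```text
time_s: 10.28
ee_pos: [0.4583, 0.0173, 0.0728]
orientation: [-0.047, 0.705, 0.047, 0.706]
wrist_force: [0.5, 0.2, 0.3]
finger_gap: 0.402
time_s: 11.15
ee_pos: [0.4595, 0.0175, 0.0737]
orientation: [-0.047, 0.704, 0.047, 0.707]
wrist_force: [0.6, -0.3, 8.1]
finger_gap: 0.097
turn [-0.003  0.004  0.   ] shift now-axes cm [ 0.07  0.06 -0.11] goal-axes [ 0.07  0.06 -0.11]
turn [ 3.139  0.    -0.006] shift now-axes cm [ 0.07  0.06 -0.11] goal-axes [ 0.07 -0.06  0.11]
t 11.15 tcp [0.4595 0.0175 0.0737] zaxis [0.991 0.132 0.004] xaxis [ 0.004  0.    -1.   ] j [ 0.16  0.57 -0.4   2.29  0.61  0.37 -0.62] F [ 0.6 -0.3  8.1] gap 0.097
```

```bash
python3 -m creep '[[-1,-0.87,0,0.03,0,0,0],[-1,-0.88,0,0.06,0,0,0],[-1,-0.87,0,0.11,0,0,0],[-1,-0.86,0,0.15,0,0,0],[-1,-0.86,0,0.19,0,0,0],[-1,-0.84,0,0.24,0,0,0],[-1,-0.83,0,0.28,0,0,0],[-1,-0.81,0,0.32,0,0,0],[-1,-0.8,0,0.36,0,0,0],[-1,-0.78,0,0.4,0,0,0],[-1,-0.76,0,0.44,0,0,0],[-1,-0.73,0,0.48,0,0,0]]'
python3 -m creep '[[-1,0,0,0,0,0,0],[-1,0,0,0,0,0,0]]'
python3 pose.py .4584 .0179 .073 .1345
python3 - <<'E'
from station import r
import cv2
o=[]
t=r.get_image("top")["frame"]; s=r.get_image("side")["frame"]
cv2.imwrite("pics/t5.png",t);cv2.imwrite("pics/s5.png",s)
o=[cv2.resize(a,(400,600),interpolation=2) for a in (t[220:355,290:380],s[150:285,310:400])]
cv2.imwrite("pics/d5.png",cv2.hconcat(o))
E
```

```text
time_s: 12.65
ee_pos: [0.4871, 0.0211, 0.1712]
orientation: [-0.047, 0.706, 0.047, 0.705]
wrist_force: [1.6, 1.0, -4.2]
finger_gap: 0.094
time_s: 12.9
ee_pos: [0.4869, 0.0211, 0.1709]
orientation: [-0.047, 0.706, 0.047, 0.705]
wrist_force: [0.1, 0.6, -1.6]
finger_gap: 0.093
turn [-0.002 -0.002  0.   ] shift now-axes cm [ 9.8   0.06 -2.84] goal-axes [ 9.79  0.07 -2.86]
turn [3.139e+00 0.000e+00 3.000e-03] shift now-axes cm [ 9.8   0.06 -2.84] goal-axes [ 9.79 -0.07  2.86]
t 12.9 tcp [0.4869 0.0211 0.1709] zaxis [ 0.991  0.132 -0.002] xaxis [-0.002 -0.001 -1.   ] j [ 0.32  0.44 -0.59  2.17  0.41  0.64 -0.43] F [ 0.1  0.6 -1.6] gap 0.093
```

View pics/d5.png

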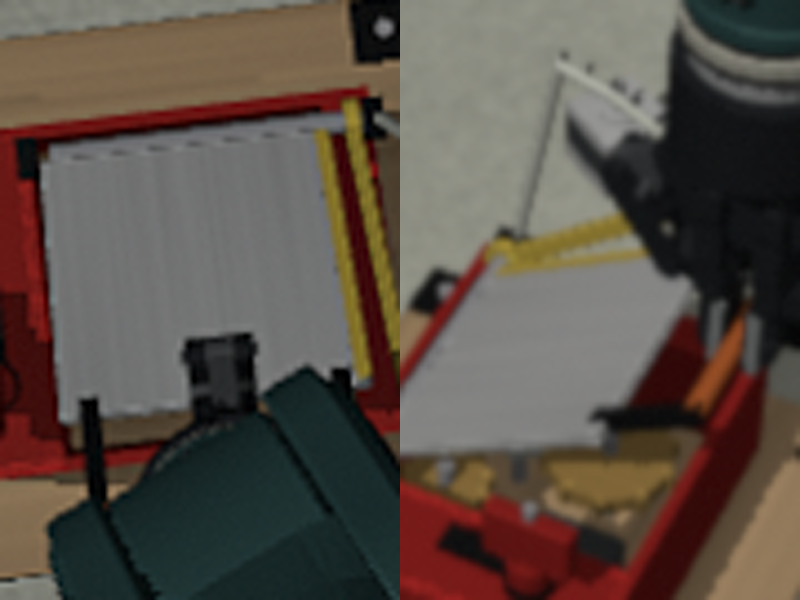

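The flap is up about 0.59 rad. The marker (side crop, (500,255)–(635,222)) is still above the flap's yellow edge strip ((505,268)–(640,255)). I'll raise it to about 0.68 and compare directly.

```bash
python3 -m creep '[[-1,-0.5,0,0.35,0,0,0],[-1,-0.5,0,0.36,0,0,0],[-1,-0.34,0,0.28,0,0,0],[-1,0,0,0,0,0,0],[-1,0,0,0,0,0,0]]'
python3 pose.py .4584 .0179 .073 .1345
python3 - <<'E'
from station import r
import cv2
o=[]
t=r.get_image("top")["frame"]; s=r.get_image("side")["frame"]
cv2.imwrite("pics/t6.png",t);cv2.imwrite("pics/s6.png",s)
o=[cv2.resize(a,(400,600),interpolation=2) for a in (t[230:320,345:405],s[180:255,320:370])]
cv2.imwrite("pics/d6.png",cv2.hconcat(o))
E
```

```text
time_s: 13.62
ee_pos: [0.4963, 0.0223, 0.1847]
orientation: [-0.047, 0.707, 0.046, 0.704]
wrist_force: [-5.5, 1.1, 1.6]
finger_gap: 0.096
turn [-0.003 -0.003  0.001] shift now-axes cm [11.18  0.07 -3.78] goal-axes [11.17  0.07 -3.82]
turn [3.139e+00 1.000e-03 5.000e-03] shift now-axes cm [11.18  0.07 -3.78] goal-axes [11.17 -0.07  3.82]
t 13.625 tcp [0.4963 0.0223 0.1847] zaxis [ 0.991  0.132 -0.003] xaxis [-0.003 -0.001 -1.   ] j [ 0.33  0.43 -0.6   2.14  0.39  0.68 -0.41] F [-5.5  1.1  1.6] gap 0.096
```

View pics/d6.png

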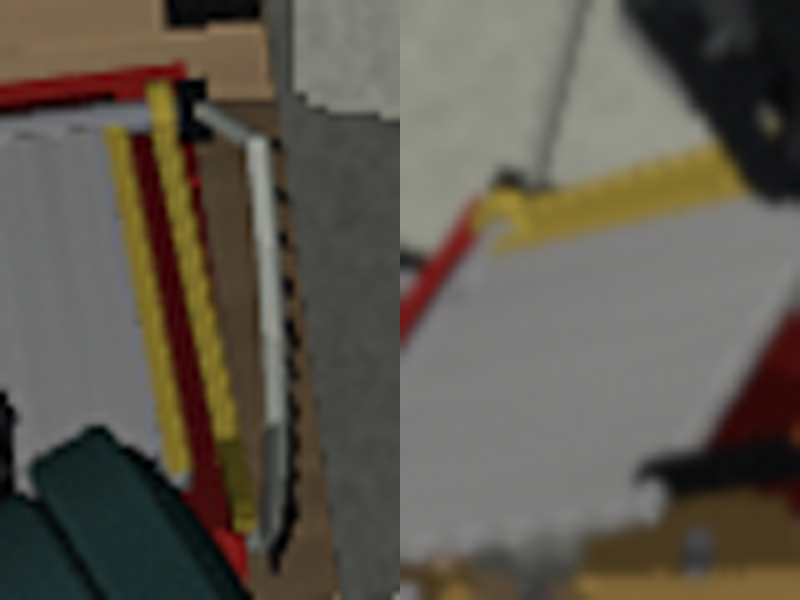

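```bash
cat > ang.py <<'E'
from h import *
from scipy.optimize import brentq
import sys
p=[.5698,.052,.1345,-.0189]
def pt(l,y,n,a):
    ux=.06-l*np.cos(a)+n*np.sin(a); uy=p[3]+y; uz=.092+l*np.sin(a)+n*np.cos(a)
    c,s=np.cos(p[2]),np.sin(p[2]); return [p[0]+c*ux-s*uy,p[1]+s*ux+c*uy,uz]
def slope(cam,y,n,a,l0,l1):
    A,B=proj(cam,[pt(l0,y,n,a),pt(l1,y,n,a)]); d=B-A; return np.arctan2(d[1],d[0])
def solve(cam,obs,y,n,l0=.03,l1=.11): return brentq(lambda a:slope(cam,y,n,a,l0,l1)-obs,.2,1.2)
def edge(f,cols,which):  # subpixel yellow boundary in side image
    im=cv2.imread(f).astype(float); S=np.minimum(im[:,:,1],im[:,:,2])-im[:,:,0]; out=[]
    for c in cols:
        v=S[185:240,c]; t=.5*v.max(); k=np.where(v>t)[0]
        i=k[0] if which<0 else k[-1]; j=i+which
        out.append((c,185+i+which*(v[i]-t)/(v[i]-v[j])))
    out=np.array(out); m,b=np.polyfit(out[:,0],out[:,1],1); res=out[:,1]-m*out[:,0]-b
    return np.arctan(m),res.std()
if __name__=="__main__":
    print('px/rad: ',[slope('side',-.073,0,a,.03,.11) for a in (.6,.7)],[slope('top',-.073,0,a,.03,.11)-np.pi/2 for a in (.6,.7)],[slope('top',-.059,.003,a,.03,.11)-np.pi/2 for a in (.6,.7)])
    m0,r0=edge('pics/side0.png',range(340,384),-1); m0b,r0b=edge('pics/side0.png',range(340,365),-1)
    print('marker upper edge initial',solve('side',m0,-.073,.005),r0,'short',solve('side',m0b,-.073,.005))
    f='pics/s%s.png'%sys.argv[1]
    c=range(340,359)
    a,r1=edge(f,c,-1); b,r2=edge(f,c,1)
    print('marker now',solve('side',a,-.073,.005),r1,'flap',solve('side',b,-.057,.003),r2)
    t=lambda du,dv:np.arctan2(dv,du)
    print('top: mark',solve('top',t(83,440),-.073,.0,.01,.14),'flap',solve('top',t(60,340),-.059,.003,.01,.13))
E
python3 ang.py 6
```

```text
px/rad:  [np.float64(-0.16118749253320255), np.float64(-0.27690597681911266)] [np.float64(-0.19215770363314078), np.float64(-0.20861745327762637)] [np.float64(-0.18060833897686934), np.float64(-0.19451557646980033)]
marker upper edge initial 0.7057175376659398 0.07340395000206931 short 0.704568138846273
marker now 0.7079994573817397 0.06610160984868516 flap 0.6633721060064482 0.04922777454676983
top: mark 0.5616434733836095 flap 0.5516900006929341
```

```bash
python3 - <<'E'
from ang import *
for f,c in (('pics/side0.png',range(345,383)),('pics/s5.png',range(340,358)),('pics/s6.png',range(340,358)),('pics/s6.png',range(338,352)),('pics/s6.png',range(346,361))):
    b,r=edge(f,c,1); print(f,brentq(lambda a:slope('side',-.057,.003,a,.03,.11)-b,-.3,1.2),r)
# far end: flap corner lug side; marker point-based angle: side0 tip & top tip with hinge fixed
from scipy.optimize import least_squares
E
```

```text
pics/side0.png -0.003358105103317304 0.07028313436050805
pics/s5.png 0.5719753381566937 0.07590061832382095
pics/s6.png 0.6635098585226142 0.050524854384172084
pics/s6.png 0.6633255732023363 0.05896879252034893
pics/s6.png 0.6633891613651008 0.05133392483642442
```

```bash
python3 -m creep '[[-1,-0.3,0,0.24,0,0,0],[-1,-0.27,0,0.23,0,0,0],[-1,0,0,0,0,0,0],[-1,0,0,0,0,0,0],[-1,0,0,0,0,0,0]]'
python3 - <<'E'
from station import r
import cv2
t=r.get_image("top")["frame"]; s=r.get_image("side")["frame"]
cv2.imwrite("pics/t7.png",t);cv2.imwrite("pics/s7.png",s)
cv2.imwrite("pics/d7.png",cv2.resize(s[165:285,300:420],(600,600),interpolation=2))
E
python3 ang.py 7
```

```text
time_s: 14.35
ee_pos: [0.5008, 0.0229, 0.1903]
orientation: [-0.047, 0.707, 0.046, 0.704]
wrist_force: [-5.5, 0.9, 1.3]
finger_gap: 0.096
px/rad:  [np.float64(-0.16118749253320255), np.float64(-0.27690597681911266)] [np.float64(-0.19215770363314078), np.float64(-0.20861745327762637)] [np.float64(-0.18060833897686934), np.float64(-0.19451557646980033)]
marker upper edge initial 0.7057175376659398 0.07340395000206931 short 0.704568138846273
marker now 0.7072953415452158 0.07177557967081158 flap 0.7053062870450152 0.04678675258084827
top: mark 0.5616434733836095 flap 0.5516900006929341
```

View pics/d7.png

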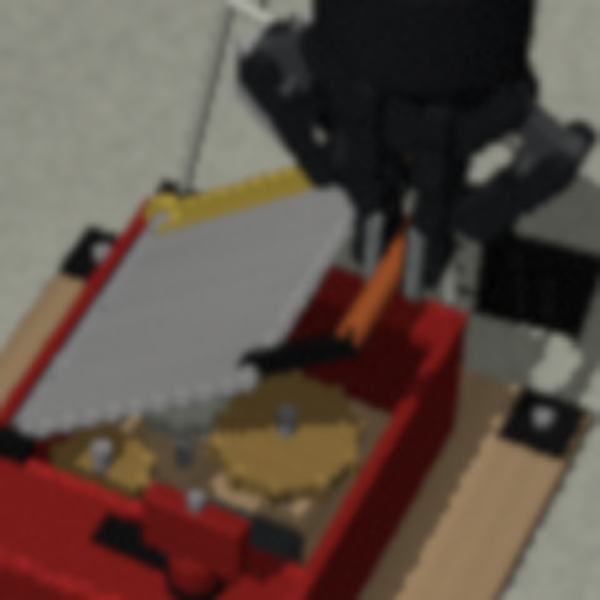

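```bash
python3 -c "
from station import r
s=r.get_state();print(abs(s['dq']).max(),s['ee_pos'],s['wrist_force']);print(r.finish_job())"
```

```text
0.0016580821380517178 [0.5007817  0.02289904 0.19023702] [-6.04409155  0.6432423   1.77123609]
the job is handed in; nothing more can be done
None
```

I turned the wing nut about 1.54 rad (88°) anticlockwise, which put its tab alongside the flap and clear of it. I then gripped the flap's orange bar, raised it to the marker and handed the job in with the gripper still holding it, at rest, at about 14.5 s.

**Alignment:** In the last side picture the flap measured 0.705 rad and the marker 0.707 rad. The marker read 0.706 at the start, so it did not move.

**Holding:** The joint speeds were at most 0.002 rad/s and the wrist force was about 6 N. The fingers were closed on the bar with a 50 N grip.

**Checks that disagreed:**
- The flap angle worked out from the gripper's rise came to about 0.73 rad, while its forward travel gave about 0.70. The bar may have slipped slightly in the pads.
- A first rough fit put the marker at 0.684 rad.
- Slopes read by eye from the top view gave 0.55–0.56 rad for both, before the last small raise. That view is not sensitive to this angle.

I went with the side-picture comparison because it measures both in the same image, and it read −0.003 rad for the flap when it was shut.

I did not check the power bank, stepper motor and bracket for movement at the end. The forces I read were low throughout, the highest being about 15 N while turning the nut.

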